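# Scan the batch, then stopper the vials in the cam press and hold

### The arm

A 7-joint arm with a two-finger parallel gripper is mounted at the origin on the work surface. World frame = base frame: x ahead of the robot, y to its left, z up, the work surface at z = 0. Lengths are in m, angles in rad, forces in N, time in s.
With the tool pointing down it reaches from about 0.425 to 0.975 m from the base axis. Payload 16.7 kg.
Tool frame: the origin (TCP) lies on the centre line of the jaws, within the pads' length; the fingertips stand 17 mm ahead of it and the grasp point (between the pads) lies 2 mm behind it; z points along the fingers, y is the line along which they close (so a half turn about z gives the same grasp; the last joint's range is limited). The gripper opens to 85 mm and grips with 20 to 120 N. Pads are 22 mm wide; open, the fingers measure 114 mm over their backs; the gripper's body (76 mm by 85 mm) begins 54 mm behind the grasp point. The pads swing forward as they close: fully open they stand 13 mm farther back than shut.
Start: joints at [-1.369, 0.426, 0.074, 1.606, -0.034, 1.111, -0.067], TCP at [0.233, 0.634, 0.248] pointing down, gripper open.
Joint ranges: [-2.85, 2.85], [-0.5, 2.14], [-1.23, 1.37], [0.21, 2.46], [-1.02, 4.16], [0.16, 2.05], [-2.73, 2.73]. Speed limits (rad/s): [1.89, 1.89, 2.39, 2.39, 3.01, 3.01, 3.01].

### API

Orientations are given as a rotation vector (axis times angle).
In Python, from rig import robot, optics, hand_in, nets gives the robot as it stands.
- The arm moves only by the tool send_rows, never from a script. Its argument "moves" is a list of rows, each a list of 3 entries, a list of its own where there are three numbers: the opening, from 0 (shut) to 1 (fully open), then the shift along the tool's x, y, z in units of 40 mm (1.0 is 40 mm), then the turn about the tool's z in units of 8 degrees (1.0 is 8 degrees). In form: [[hand, [tx, ty, tz], yaw], ...]. A call has 1 to 5 rows; each row shifts and turns the commanded pose from where the row before left it, along the tool's axes as they then stand; what a row does not reach is not made up. A row lasts 1/10 s, in which the tool goes at most 50 mm and 8.59 degrees, less where a joint would pass 70% of its speed; a pose out of reach is approached as far as the arm can. A call is refused whole if a number of a shift passes 1 or a number of a turn 1, either way. A call with a gripper value outside its range is refused whole. The fingers move at their own pace and stop on an object; "newtons" is the grip in N (left out, the last holds). Time passes only in rows, so rows that do not move let the fingers close. It gives the time, the measured TCP pose, the force, the opening and the grip force at its end, in the units of the state.
- robot.sense(): the state, without advancing time (a new reading comes with each control period).
- optics.read_camera(name): name is "scene" or "top" or "wrist"; returns the picture (420x560x3 uint8, red, green, blue); there is no depth.
- optics.get_calibration(name): a dict with "mtx" (3x3 intrinsics, pixels), "D" ([k1, k2, p1, p2, k3] as OpenCV has them; the pictures are not rectified), "eye" and "rotation" of the camera in the world. Camera axes: x right, y down, z forward; pixel columns grow to the right and rows downward; lengths in m; the calibration is good to about 2 mm. A picture is of the moment at which its call begins: read the wrist's pose just before it. get_calibration takes no time and is no camera call; for the wrist camera it gives the pose at the moment of the call.
- hand_in(): hands the job in; it is judged then, once.
Trained networks look in the newest picture that a camera, given by its name, has taken for a name from the list of things; names that differ only in an ending like _2 or _b are one class to them, and where a whole thing is asked for, a point or a joint stands for the part that bears it (a point fixed in the world has none). Each returns a list of dicts, best first, with "score" (0 to 1); they miss things now and then, are a little off and sometimes report something else, mostly with a low value. They report only what shows in the picture. A call takes as long as a camera call. They do not tell look-alikes from the thing itself.
- nets.look_for(label, camera): "uv" ([column, row] in pixels, amid what is visible of it).
- nets.regions_of(label, camera): "region" (420x560 bool, what is visible of it) and "uv" ([column, row] in pixels, amid what is visible of it).
- nets.place_of(label, camera): "uv" ([column, row] in pixels: a listed point, or the origin of a listed thing).
The state is a dict: "time_s": time; "q": joint angles; "dq": joint speeds; "joint_efforts": joint torques, N m; "eef_pos": TCP position; "orientation": TCP orientation; "ft_force": force on the tool from outside, world axes, zero at the start; "torque": the same for the moment, N m; "grip_width": finger opening in m; "gripper_force": force on a finger pad.
Only numpy, scipy, OpenCV 4.12 (cv2) and the standard library are available. Lean on these libraries where they do the work, as an engineer would, in place of code of your own. Each camera call takes 0.05 s, during which the arm holds its last target. There are 200 camera calls.

### The job

Four freeze-dried vials stand in the hand stoppering press with their rubber stoppers only half in. First book the batch: pick up the hand scanner, hold it steady for a good second with its window aimed at the middle of the barcode label on the tray's tongue, about 10 cm away, and lay it flat in the middle of its charging pad again. Then swing the press's cam lever up to its highest lift, where the lever stands straight up, without pushing it over the top, and keep holding it there against its return spring so that the stoppers stay fully home; finish while still holding it, and leave everything else on the bench where it stands.

Things in the scene. Friction and masses are not known exactly. Their poses are not given: they have to be found in the camera images.
- press: Hand stoppering press fixed to the bench: grey base 200 x 172 mm, four columns, crown plate 176 x 132 mm, its top 191 mm above the bench (column nuts to 198 mm). Origin: centre of its underside. Its -x side is the front with the tray's tongue, its -y side carries the lever. A platen with the tray and four vials is lifted towards the crown by an eccentric cam
- lever (a joint): Cam lever (rad). 0 = at rest, level, pointing to the press's front (-x); grows as it swings up; 1.571 = straight up = highest lift, platen 10 mm up (lift = 10 mm x sine); past that the platen sinks again; end stop 2.3. A torsion spring returns it to 0 when let go: about 4 N at the handle at rest, up to 9 N near the top. Shaft along the press's y axis, 66 mm above the bench
- lever_rod: The lever itself: straight steel rod, diameter 12 mm, 140 mm from the shaft axis (its origin, 66 mm above the bench, 120 mm to the press's -y side) along this body's -x; its y is the press's y, along the shaft. At its end it carries a grey revolving handle that sticks out sideways along -y
- handle_mid (a point): Middle of the grey revolving handle: a plain cylinder, diameter 26 mm, 68 mm long along this point's y (the press's y), 43 mm to the outside of the rod, 140 mm from the shaft axis. It turns freely on its spindle, so it can be grasped across the press's x and stay upright in the grip while the lever swings. Axes as lever_rod's
- shaft_axis (a point): Point on the cam shaft's axis, 66 mm above the bench, in the plane in which the middle of the handle swings; axes as the press's. The handle's middle goes round this point in the press's x-z plane at a radius of 140 mm
- stopper1 (a joint): Front right stopper (towards the robot, lever side), grey rubber, 19 mm in diameter: travel into its vial in m, 0 = half in, 0.0055 to 0.006 = fully home. It is pushed in by the crown in the last 6 mm of platen lift and stays where it is pushed
- stopper2 (a joint): Front left stopper, same meaning
- stopper3 (a joint): Rear right stopper, same meaning
- stopper4 (a joint): Rear left stopper, same meaning
- label (a point): Middle of the white barcode label (54 mm along the press's y by 36 mm) that lies face up on the tray's steel tongue sticking out of the press's front, about 104 mm above the bench with the lever at rest; z is up, out of the label; axes as the press's
- scanner: Cordless hand scanner, about 0.18 kg, lying on its charging pad. Origin: centre of the underside; x towards its nose, z up when it lies flat. Grey handle 36 mm wide (y), 34 mm high, from x = -75 to +29 mm; white head 56 mm wide, 46 mm high, from x = 29 to 85 mm. The window in the slanted lower front of the head looks 45 degrees down and forwards
- window (a point): Middle of the scanner's window, (74.5, 0, 10.5) mm in the scanner's frame. z = line of sight, 45 degrees below the scanner's x; y = the scanner's y. It reads by itself (no trigger), whichever way the bars run, with the label's middle within 15 mm of the line of sight, 50 to 150 mm away, at most 60 degrees from straight on, still for a second
- grip (a point): Where to hold the scanner's handle: on its middle line, 24 mm above the underside, at x = 0, near the centre of mass (about 15 mm towards the nose); axes as the scanner's; grasp across y, 36 mm
- charge_pad: Flat grey charging pad fixed to the bench, 160 x 90 mm, 8 mm thick; origin: centre of its underside, x along the 160 mm, z up. The scanner starts on it along x, nose to +x, its origin 8 mm above the pad's origin
- reagent_bottle: amber glass bottle with white cap and paper label, 66 mm across, 150 mm tall, standing behind and right of the press; to be left alone; origin: centre of its underside
- beaker: clear glass beaker, 68 mm across, 85 mm tall, behind and left of the press; to be left alone; origin: centre of its underside
- sample_jar: clear jar with screw cap, 64 mm across, 85 mm tall, back left; to be left alone; origin: centre of its underside
- spare_vial: loose stoppered vial, 30 mm across, 59 mm tall, on the bench between press and charging pad, near the robot; to be left alone; origin: centre of its underside
- stopper_dish: steel dish, 80 mm across, 30 mm tall, front right; to be left alone; origin: centre of its underside
- lab_spatula: thin steel laboratory spatula, 190 mm long, 6 mm thick, lying on the bench in front of the press, near the robot; to be left alone; origin: centre of its underside
- seal_carton: cardboard carton 100 x 75 x 50 mm, right of the press; to be left alone; origin: centre of its underside
Mind the look-alikes: they are no part of the job. Several things have the shape of the charge_pad; the one meant has the colours described above. Leave any blue or purple look-alike of the scanner alone.

How it is judged:
On the way, in this order (a step that is already met when the one before it is completed fails the run):
1. the scanner, off its pad, is held still for a second with its window aimed at the label, before the lever is raised (x of label in the frame of window between -0.016 and 0.016 m and y of label in the frame of window between -0.016 and 0.016 m and z of label in the frame of window between 0.045 and 0.155 m and angle between the z axis of label and the z axis of window, either way round below 1.1 rad and z of window in the frame of label above 0 m and linear speed of scanner below 0.03 m/s and angular speed of scanner below 0.3 rad/s and contact force between the fingers and scanner above 0.5 N and value of joint lever below 0.3 rad and value of joint each of stopper1, stopper2, stopper3, stopper4 below 0.002 m), for 1 s.
2. the scanner lies flat on its charging pad again, let go, the lever still down (x of scanner in the frame of charge_pad between -0.04 and 0.04 m and y of scanner in the frame of charge_pad between -0.03 and 0.03 m and z of scanner in the frame of charge_pad between 0.004 and 0.013 m and angle between scanner's own z axis and vertical below 0.12 rad and linear speed of scanner below 0.03 m/s and contact force between each of the fingers, the arm and scanner below 0.2 N and value of joint lever below 0.3 rad and value of joint each of stopper1, stopper2, stopper3, stopper4 below 0.002 m), for 0.2 s.
At the end, for the whole second after the job is handed in: Lever held still by the robot (over 2 N on lever or handle) within 0.15 rad of straight up; all four stoppers in by more than 4.5 of 6 mm; scanner flat and untouched on its pad, its middle within 40 mm along and 30 mm across of the pad's; nothing else moved over 40 mm or knocked over (value of joint lever between 1.421 and 1.721 rad and velocity of joint lever between -0.15 and 0.15 rad/s and contact force between any of the fingers, the arm and lever_rod above 2 N and value of joint each of stopper1, stopper2, stopper3, stopper4 above 0.0045 m and x of scanner in the frame of charge_pad between -0.04 and 0.04 m and y of scanner in the frame of charge_pad between -0.03 and 0.03 m and z of scanner in the frame of charge_pad between 0.004 and 0.013 m and angle between scanner's own z axis and vertical below 0.12 rad and linear speed of scanner below 0.03 m/s and contact force between each of the fingers, the arm and scanner below 0.2 N); the arm keeps its last pose, push and grip.
It fails at once if the lever is pushed over the top (more than 0.4 rad past straight up) (value of joint lever above 1.97 rad).
It fails at once if something else on the bench is pushed more than 40 mm away or knocked over (distance of any of reagent_bottle, beaker, sample_jar, spare_vial, stopper_dish, lab_spatula, seal_carton from where it was at the start of the episode above 0.04 m or angle between any of reagent_bottle, beaker, sample_jar, spare_vial, stopper_dish, lab_spatula, seal_carton's own z axis and vertical above 0.6 rad).
It also fails if it takes over 59 s, if anything falls off the work surface, if the arm or the gripper's body presses on something with over 40 N, if the wrist force passes 120 N, or if a joint passes its speed limit or range.

## Working session

There is one attempt and no reset: what is moved stays moved. The work goes in short steps, Python scripts to look and compute and a tool call to move; the robot and the scene stay as the last step left them, time stands still between calls to the robot, and variables do not carry over. Pictures are saved under pics/ and viewed, at most 10 in all, crops included, and the job is handed in when it is done.

Besides the shell and the picture viewer there is one more tool, called after "Request:" as name(argument=value, ...) on one line, values as JSON. send_rows: Moves the arm, as the interface text tells. Its arguments: {"type":"object","properties":{"moves":{"type":"array","items":{"type":"array"}},"newtons":{"type":"number"}},"required":["moves"]}

```bash
mkdir -p pics; ls
cat > h.py <<'E'
import numpy as np, cv2
from scipy.spatial.transform import Rotation as R
from rig import robot, optics, hand_in, nets
def ray(cam,uv,cal=None):
    c=cal or optics.get_calibration(cam)
    p=cv2.undistortPoints(np.array([[uv]],float),np.array(c['mtx'],float),np.array(c['D'],float))[0,0]
    return np.array(c['eye'],float), np.array(c['rotation'],float)@np.array([p[0],p[1],1.])
def onz(cam,uv,z,cal=None):
    e,d=ray(cam,uv,cal); return e+d*(z-e[2])/d[2]
def proj(cam,P,cal=None):
    c=cal or optics.get_calibration(cam)
    Rm=np.array(c['rotation'],float); rv=cv2.Rodrigues(Rm.T)[0]
    return cv2.projectPoints(np.atleast_2d(P).astype(float),rv,-Rm.T@np.array(c['eye'],float),np.array(c['mtx'],float),np.array(c['D'],float))[0][:,0]
def tri(pairs):
    A=np.zeros((3,3));b=np.zeros(3)
    for cam,uv in pairs:
        e,d=ray(cam,uv); d=d/np.linalg.norm(d); M=np.eye(3)-np.outer(d,d); A+=M;b+=M@e
    return np.linalg.solve(A,b)
E
python3 - <<'E'
from h import *
np.set_printoptions(precision=4,suppress=True)
c=optics.get_calibration('top');print(c)
ims={}
for n in('scene','top'):
    im=optics.read_camera(n); cv2.imwrite(f'pics/{n}0.png',im[:,:,::-1])
    for l in ['press','handle_mid','shaft_axis','label','scanner','window','grip','charge_pad','lever_rod','spare_vial','stopper_dish','lab_spatula','seal_carton']:
        r=nets.place_of(l,n)
        print(n,l,[(np.round(x['uv'],1).tolist(),round(x['score'],2)) for x in r[:4]])
s=robot.sense();print(s)
E
```

```text
pics
{'mtx': array([[466.2513,   0.    , 282.3132],
       [  0.    , 466.2513, 207.8327],
       [  0.    ,   0.    ,   1.    ]]), 'D': array([-0.067,  0.   ,  0.   ,  0.   ,  0.   ]), 'eye': array([0.1931, 0.1268, 1.9472]), 'rotation': array([-2.0969,  2.1528, -0.1795])}
scene press [([276.9, 262.9], 0.98), ([316.6, 199.3], 0.66), ([313.1, 201.0], 0.51), ([248.4, 210.9], 0.43)]
scene handle_mid [([212.4, 248.8], 0.59), ([211.5, 371.7], 0.56), ([336.8, 245.7], 0.53)]
scene shaft_axis [([235.5, 282.2], 0.72)]
scene label [([260.9, 224.0], 0.75)]
scene scanner [([317.5, 203.8], 0.87), ([192.0, 246.6], 0.71), ([353.4, 136.4], 0.7), ([315.8, 157.5], 0.55)]
scene window [([342.7, 144.4], 0.84), ([304.3, 213.3], 0.64), ([311.7, 143.3], 0.56)]
scene grip [([315.3, 149.9], 0.84), ([353.0, 130.9], 0.56)]
scene charge_pad [([362.2, 170.5], 0.82), ([270.3, 180.4], 0.76), ([310.0, 199.0], 0.6)]
scene lever_rod [([244.9, 273.9], 0.7)]
scene spare_vial []
scene stopper_dish [([117.8, 306.0], 0.78)]
scene lab_spatula [([194.9, 248.3], 0.63)]
scene seal_carton [([144.3, 354.0], 0.7)]
top press [([3
[... 710 characters left out ...]
, 0.39)]
top stopper_dish [([414.6, 246.2], 0.52), ([306.3, 191.3], 0.21)]
top lab_spatula [([347.3, 246.5], 0.52)]
top seal_carton [([417.4, 198.2], 0.72), ([304.7, 191.9], 0.44)]
{'time_s': 1.4, 'q': array([-1.3685,  0.4261,  0.0739,  1.606 , -0.0341,  1.1108, -0.0671]), 'dq': array([ 0.0012,  0.0009, -0.0014,  0.0008, -0.0008, -0.0009, -0.0016]), 'joint_efforts': array([  0.0007, -94.9561,   3.7572, -46.3867,   0.0193,   0.0029,
        -0.    ]), 'eef_pos': array([0.2326, 0.6336, 0.2483]), 'orientation': array([-0.5498, -3.0931,  0.0001]), 'ft_force': array([-0.4867,  0.0531,  0.0932]), 'torque': array([-0.0134, -0.0502, -0.0147]), 'gripper_force': 0.0, 'grip_width': 0.08526671747076953}
```

Run:
```python
import re
s=open('h.py').read()
s=s.replace("np.array(c['rotation'],float)","R.from_rotvec(np.array(c['rotation'],float)).as_matrix()")
open('h.py','w').write(s)
import cv2
for n in('scene','top'):
    im=cv2.imread(f'pics/{n}0.png'); cv2.imwrite(f'pics/{n}0b.png',cv2.resize(im,(800,600),interpolation=cv2.INTER_CUBIC))
im=cv2.imread('pics/top0.png')[150:300,100:300]; cv2.imwrite('pics/top0c.png',cv2.resize(im,(800,600),interpolation=cv2.INTER_CUBIC))
```

```text
(no output)
```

View pics/scene0b.png

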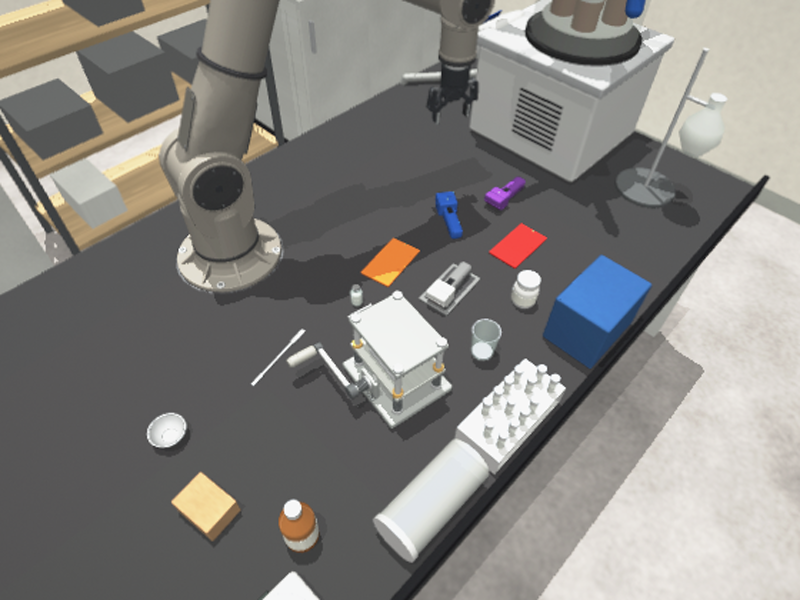

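View pics/top0b.png

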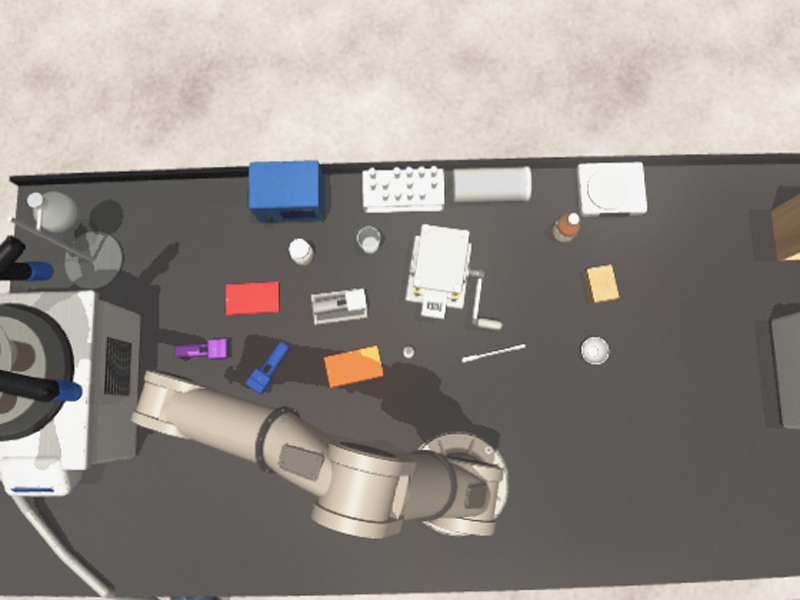

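View pics/top0c.png

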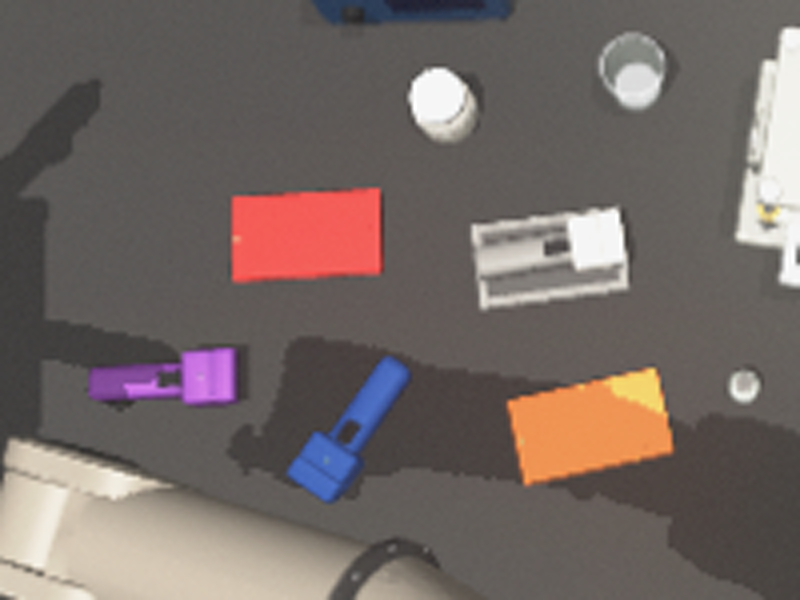

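The grey pad with the white-headed scanner is at top-picture (237,213). The look-alike pads are red (176,207) and orange (248,257), and the look-alike scanners are blue (190,255) and purple (141,244). Only the grey one matches the description, and the crop confirms it. The scanner's nose points right, towards the press. The press is at (305,190) and its label at (303,214). The handle is at (340,226) and the spare vial at (286,247).

Run:
```python
from h import *
np.set_printoptions(precision=4,suppress=True)
c=np.array([(473,225),(620,208),(628,288),(484,307)])/4+[100,150]
P=np.array([onz('top',u,.008) for u in c]);print('pad',P.mean(0),'long',P[1]-P[0],P[2]-P[3],'short',P[0]-P[3],P[1]-P[2])
d=P[1]+P[2]-P[0]-P[3];print('pad yaw',np.degrees(np.arctan2(d[1],d[0])))
# handle / label
for n,l in (('top','handle_mid'),('scene','handle_mid'),('top','label')):
    for r in nets.regions_of(l,n)[:2]: print(n,l,np.round(r['uv'],1),r['score'],r['region'].sum())
print('label top',onz('top',(303,215),.104),'label tri',tri([('top',(302.4,214.5)),('scene',(260.9,224))]))
print('handle',onz('top',(340.2,224.7),.066),onz('scene',(212.4,248.8),.066))
print('shaft',onz('top',(344,195),.066),onz('scene',(235.5,282.2),.066))
im=cv2.imread('pics/top0.png')
g=(im.min(2)>205).astype(np.uint8); n,L,st,ce=cv2.connectedComponentsWithStats(g)
k=L[180,305]; print(st[k]); cn=max(cv2.findContours((L==k).astype(np.uint8),0,2)[0],key=cv2.contourArea); b=cv2.boxPoints(cv2.minAreaRect(cn));print(b)
Q=np.array([onz('top',u,.191) for u in b]);print('crown',Q,Q.mean(0))
s=robot.sense();print(s['time_s'],R.from_rotvec(s['orientation']).as_matrix())
```

```text
pad [0.5178 0.3274 0.008 ] long [ 0.014  -0.1562  0.    ] [ 0.0162 -0.1519  0.    ] short [0.088  0.0115 0.    ] [0.0859 0.0071 0.    ]
pad yaw -84.40219140847206
top handle_mid [335.8 223. ] 0.58 213
top handle_mid [304.2 213.4] 0.41 327
scene handle_mid [277.6 253.2] 0.64 5152
scene handle_mid [221.5 249.7] 0.58 342
top label [304.2 214.9] 0.92 355
label top [0.4915 0.0562 0.104 ] label tri [0.4984 0.0626 0.0957]
handle [ 0.4535 -0.0953  0.066 ] [ 0.4458 -0.0978  0.066 ]
shaft [ 0.5764 -0.1168  0.066 ] [ 0.5891 -0.1273  0.066 ]
[ 285  157   45   66 1975]
[[282.6127 218.0173]
 [292.185  155.7977]
 [331.4856 161.8439]
 [321.9133 224.0636]]
crown [[ 0.4679  0.1376  0.191 ]
 [ 0.7127  0.094   0.191 ]
 [ 0.6841 -0.0584  0.191 ]
 [ 0.4406 -0.0112  0.191 ]] [0.5763 0.0405 0.191 ]
1.55 [[-0.9387  0.3446 -0.    ]
 [ 0.3446  0.9387 -0.    ]
 [ 0.     -0.     -1.    ]]
```

```bash
cat >> h.py <<'E'
def plan(tgt,yangle,n,hand):
    """rows to bring TCP to tgt with tool y at world angle (deg), modulo 180, straight down"""
    s=robot.sense(); p=s['eef_pos'].copy(); M=R.from_rotvec(s['orientation']).as_matrix()
    a=np.degrees(np.arctan2(M[1,1],M[0,1])); turn=-((yangle-a+90)%180-90)
    D=(np.array(tgt)-p)/n; out=[]
    for i in range(n):
        sh=np.round(M.T@D/.04,2); t=round(turn/8/n,2)
        out.append([hand,sh.tolist(),t]); M=M@R.from_euler('z',t*8,degrees=True).as_matrix()
    for i in range(0,n,5): print(str(out[i:i+5]).replace(' ',''))
E
python3 - <<'E'
from h import *
plan([.50,.33,.25],5.6,15,1)
E
```

```text
[[1,[-0.59,-0.32,-0.0],np.float64(0.54)],[1,[-0.62,-0.28,-0.0],np.float64(0.54)],[1,[-0.63,-0.23,-0.0],np.float64(0.54)],[1,[-0.65,-0.18,-0.0],np.float64(0.54)],[1,[-0.66,-0.13,-0.0],np.float64(0.54)]]
[[1,[-0.67,-0.08,-0.0],np.float64(0.54)],[1,[-0.67,-0.03,-0.0],np.float64(0.54)],[1,[-0.67,0.02,-0.0],np.float64(0.54)],[1,[-0.67,0.07,-0.0],np.float64(0.54)],[1,[-0.66,0.12,-0.0],np.float64(0.54)]]
[[1,[-0.65,0.17,-0.0],np.float64(0.54)],[1,[-0.64,0.22,-0.0],np.float64(0.54)],[1,[-0.62,0.27,-0.0],np.float64(0.54)],[1,[-0.6,0.31,-0.0],np.float64(0.54)],[1,[-0.57,0.36,-0.0],np.float64(0.54)]]
```

Request:
send_rows(moves=[[1,[-0.59,-0.32,0],0.54],[1,[-0.62,-0.28,0],0.54],[1,[-0.63,-0.23,0],0.54],[1,[-0.65,-0.18,0],0.54],[1,[-0.66,-0.13,0],0.54]])

```text
time_s: 2.05
eef_pos: [0.3223, 0.5314, 0.2484]
orientation: [-1.125, -2.933, -0.0]
ft_force: [-0.9, 0.7, -0.0]
grip_width: 0.0855
gripper_force: 0.0
```

Request:
send_rows(moves=[[1,[-0.67,-0.08,0],0.54],[1,[-0.67,-0.03,0],0.54],[1,[-0.67,0.02,0],0.54],[1,[-0.67,0.07,0],0.54],[1,[-0.66,0.12,0],0.54]])

```text
time_s: 2.55
eef_pos: [0.4117, 0.4297, 0.2483]
orientation: [-1.658, -2.668, -0.0]
ft_force: [0.4, -0.1, -0.3]
grip_width: 0.0851
gripper_force: 0.0
```

Request:
send_rows(moves=[[1,[-0.65,0.17,0],0.54],[1,[-0.64,0.22,0],0.54],[1,[-0.62,0.27,0],0.54],[1,[-0.6,0.31,0],0.54],[1,[-0.57,0.36,0],0.54]])

```text
time_s: 3.05
eef_pos: [0.5009, 0.3284, 0.2483]
orientation: [2.129, 2.31, -0.0]
ft_force: [1.3, -0.0, -0.5]
grip_width: 0.0855
gripper_force: 0.0
```

```bash
sed -i 's/t=round(turn\/8\/n,2)/t=round(float(turn)\/8\/n,2)/' h.py
python3 - <<'E'
from h import *
np.set_printoptions(precision=4,suppress=True)
s=robot.sense();M=R.from_rotvec(s['orientation']).as_matrix();print(s['time_s'],s['q'],s['eef_pos'],np.degrees(np.arctan2(M[1,1],M[0,1])))
c=optics.get_calibration('wrist');print(c)
im=optics.read_camera('wrist');cv2.imwrite('pics/w1.png',im[:,:,::-1])
for l in ['scanner','grip','window','charge_pad','label','press']:
    r=nets.place_of(l,'wrist'); print(l,[(np.round(x['uv'],1).tolist(),round(x['score'],2)) for x in r[:3]])
    if r and l in('grip','charge_pad'): print(onz('wrist',r[0]['uv'],.032 if l=='grip' else 0.0))
E
```

```text
3.05 [-1.029   0.3191  0.4267  1.8012 -0.15    1.0531 -0.4651] [0.5009 0.3284 0.2483] 4.682346638839718
{'mtx': array([[362.9357,   0.    , 279.3945],
       [  0.    , 362.9357, 214.3755],
       [  0.    ,   0.    ,   1.    ]]), 'D': array([-0.0544,  0.    ,  0.    ,  0.    ,  0.    ]), 'eye': array([0.4962, 0.3975, 0.375 ]), 'rotation': array([2.8612, 0.1182, 0.0156])}
scanner [([299.1, 177.8], 0.62)]
grip [([300.7, 183.0], 0.82), ([158.6, 335.7], 0.53)]
[0.5223 0.3321 0.032 ]
window []
charge_pad [([125.0, 199.3], 0.96)]
[0.3372 0.2947 0.    ]
label []
press []
```

View pics/w1.png

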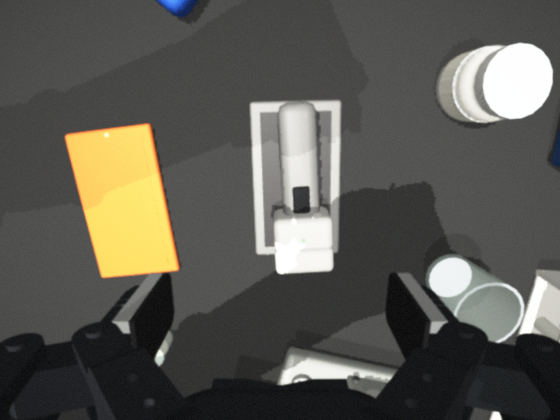

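The wrist picture shows the grey pad, with corners at (250,101), (341,99), (338,254) and (257,255). The scanner handle is at (300,155), with its nose down towards the gripper.

Run:
```python
from h import *
np.set_printoptions(precision=4,suppress=True)
P=np.array([onz('wrist',u,.008) for u in [(250,101),(341,99),(338,254.5),(257,255)]])
print('pad',P.mean(0),P); d=P[2]+P[3]-P[0]-P[1];print('yaw',np.degrees(np.arctan2(d[1],d[0])))
for a,z in (([(280,125),(318,125)],.022),([(283,200),(320,200)],.022),([(274,225),(332,222)],.054-.008),([(275,250),(332,248)],.046)):
    p=[onz('wrist',u,z) for u in a]; print(np.mean(p,0),np.linalg.norm(p[0]-p[1]))
print('tail',onz('wrist',(298,101),.025),'nose',onz('wrist',(304,272),.03))
# expected model
ps=np.array([.5178,.3274,.008])
```

```text
pad [0.5174 0.3318 0.008 ] [[0.4643 0.4069 0.008 ]
 [0.552  0.4168 0.008 ]
 [0.5705 0.2561 0.008 ]
 [0.4828 0.2476 0.008 ]]
yaw -83.40623595678248
[0.5132 0.3889 0.022 ] 0.03602438045087753
[0.5233 0.3164 0.022 ] 0.03701390943157644
[0.5251 0.2994 0.046 ] 0.055122553988758156
[0.5284 0.2736 0.046 ] 0.05528825185884489
tail [0.5099 0.4105 0.025 ] nose [0.5334 0.2422 0.03  ]
```

Run:
```python
from h import *
plan([.520,.331,.030],6.7,10,1)
```

```text
[[1,[-0.0,0.05,0.55],-0.02],[1,[-0.0,0.05,0.55],-0.02],[1,[-0.0,0.05,0.55],-0.02],[1,[-0.0,0.05,0.55],-0.02],[1,[-0.0,0.05,0.55],-0.02]]
[[1,[-0.0,0.05,0.55],-0.02],[1,[-0.01,0.05,0.55],-0.02],[1,[-0.01,0.05,0.55],-0.02],[1,[-0.01,0.05,0.55],-0.02],[1,[-0.01,0.05,0.55],-0.02]]
```

Request:
send_rows(moves=[[1,[-0.01,0.1,0.6],-0.05],[1,[-0.01,0.1,0.7],-0.05],[1,[-0.01,0.1,0.8],-0.05],[1,[-0.01,0.1,0.8],-0.05],[1,[0,0.08,0.8],0]])

```text
time_s: 3.9
eef_pos: [0.5184, 0.3313, 0.0991]
orientation: [-2.087, -2.348, -0.0]
ft_force: [0.6, 0.5, 0.1]
grip_width: 0.0849
gripper_force: 0.0
```

Request:
send_rows(moves=[[1,[0,0,0.7],0],[1,[0,0,0.6],0],[1,[0,0,0.3],0],[1,[0,0,0.15],0],[1,[0,0,0],0]])

```text
time_s: 4.4
eef_pos: [0.5186, 0.3308, 0.0303]
orientation: [-2.088, -2.347, 0.0]
ft_force: [-0.3, 0.0, -0.3]
grip_width: 0.0858
gripper_force: 0.0
```

Request:
send_rows(moves=[[0,[0,0,0],0],[0,[0,0,0],0],[0,[0,0,0],0],[0,[0,0,0],0],[0,[0,0,0],0]], newtons=40)

```text
time_s: 4.9
eef_pos: [0.5192, 0.3308, 0.0312]
orientation: [2.089, 2.347, 0.002]
ft_force: [-2.1, 0.3, 9.4]
grip_width: 0.0357
gripper_force: 40.0
```

Request:
send_rows(moves=[[0,[0,0,-0.3],0],[0,[0,0,-0.6],0],[0,[0,0,-0.8],0],[0,[0,0,-0.8],0],[0,[0,0,-0.8],0]])

```text
time_s: 5.4
eef_pos: [0.5186, 0.3302, 0.1643]
orientation: [2.089, 2.346, 0.0]
ft_force: [-0.1, 0.5, -1.9]
grip_width: 0.0355
gripper_force: 40.5
```

Run:
```python
import cv2,numpy as np
a=cv2.imread('pics/top0.png')[150:240,275:365]; b=cv2.imread('pics/scene0.png')[200:300,200:300]
f=lambda x:cv2.resize(x,(400,400),interpolation=cv2.INTER_CUBIC)
cv2.imwrite('pics/cmp.png',np.hstack([f(a),f(b)]))
```

```text
(no output)
```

View pics/cmp.png

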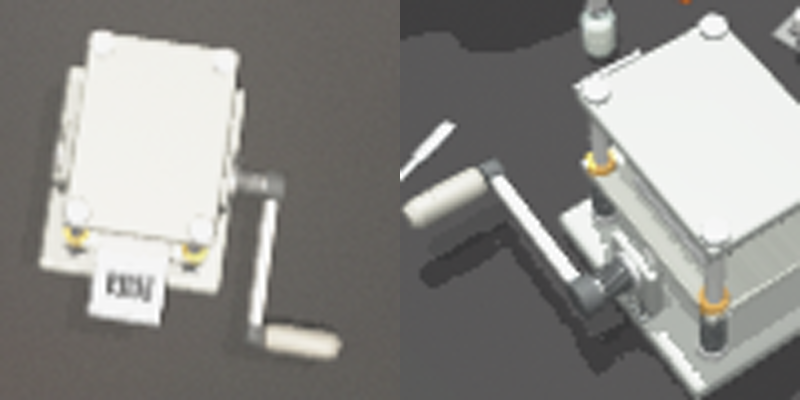

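The crops show the barcode's middle at top (304.4,214.6). The handle's middle is at top (343.2,226.7) and scene (211.8,248.5). The crown nuts are at top-crop (102,42), (226,60), (200,228) and (77,212).

Run:
```python
from h import *
np.set_printoptions(precision=4,suppress=True)
s=400/90; t=lambda u:np.array(u)/s+[275,150]; w=lambda u:(np.array(u)-[400,0])/4+[200,200]
N=np.array([onz('top',t(u),.197) for u in [(102,42),(226,60),(200,228),(77,212)]]); c=N.mean(0)
d=N[0]+N[1]-N[2]-N[3]; yaw=np.arctan2(d[1],d[0]); d2=N[0]+N[3]-N[1]-N[2]
print('press c',c,'yaw',np.degrees(yaw),np.degrees(np.arctan2(d2[1],d2[0]))-90)
M=np.array([[np.cos(yaw),-np.sin(yaw)],[np.sin(yaw),np.cos(yaw)]])
# scene nuts
S=[onz('scene',w(u),.197) for u in [(596,90),(714,235),(713,25)]]; print('scene nuts FR,BR,FL',np.array(S),'top FR,BR,FL',N[2],N[1],N[3])
L=onz('top',t((131,287)),.104);print('label',L,'in press',M.T@(L-c)[:2])
for n,u in (('top',t((303,341.5))),('scene',w((447,194)))):
    H=onz(n,u,.066);print('handle',n,H,'in press',M.T@(H-c)[:2])
print('tri',tri([('top',t((303,341.5))),('scene',w((447,194)))]))
print('expected handle',c[:2]+M@[-.14,-.163],'from sh', )
for n,l in (('top',(286.3,246.6)),): print('vial',onz(n,l,.03))
```

```text
press c [0.611 0.032 0.197] yaw -10.39880289366883 -9.639677023344603
scene nuts FR,BR,FL [[ 0.529  -0.0071  0.197 ]
 [ 0.6802 -0.037   0.197 ]
 [ 0.547   0.1001  0.197 ]] top FR,BR,FL [ 0.5277 -0.0069  0.197 ] [ 0.6763 -0.0356  0.197 ] [0.5446 0.0984 0.197 ]
label [0.4931 0.0503 0.104 ] in press [-0.1193 -0.0033]
handle top [ 0.4444 -0.107   0.066 ] in press [-0.1388 -0.1668]
handle scene [ 0.4434 -0.0986  0.066 ] in press [-0.1413 -0.1587]
tri [ 0.4453 -0.1035  0.0723]
expected handle [ 0.4439 -0.1031] from sh
vial [0.3736 0.1264 0.03  ]
```

Run:
```python
from h import *
plan([.4327,.1834,.188],25,10,0)
```

```text
[[0,[-0.34,-0.26,-0.06],-0.23],[0,[-0.33,-0.27,-0.06],-0.23],[0,[-0.32,-0.28,-0.06],-0.23],[0,[-0.31,-0.29,-0.06],-0.23],[0,[-0.3,-0.3,-0.06],-0.23]]
[[0,[-0.29,-0.31,-0.06],-0.23],[0,[-0.28,-0.32,-0.06],-0.23],[0,[-0.27,-0.32,-0.06],-0.23],[0,[-0.26,-0.33,-0.06],-0.23],[0,[-0.25,-0.34,-0.06],-0.23]]
```

Request:
send_rows(moves=[[0,[-0.34,-0.26,-0.06],-0.23],[0,[-0.33,-0.27,-0.06],-0.23],[0,[-0.32,-0.28,-0.06],-0.23],[0,[-0.31,-0.29,-0.06],-0.23],[0,[-0.3,-0.3,-0.06],-0.23]])

```text
time_s: 5.9
eef_pos: [0.4746, 0.2566, 0.1751]
orientation: [-1.893, -2.507, -0.001]
ft_force: [-0.9, 0.0, -1.3]
grip_width: 0.0354
gripper_force: 40.6
```

Request:
send_rows(moves=[[0,[-0.29,-0.31,-0.06],-0.23],[0,[-0.28,-0.32,-0.06],-0.23],[0,[-0.27,-0.32,-0.06],-0.23],[0,[-0.26,-0.33,-0.06],-0.23],[0,[-0.25,-0.34,-0.06],-0.23]])

```text
time_s: 6.4
eef_pos: [0.4316, 0.184, 0.1871]
orientation: [1.686, 2.651, 0.001]
ft_force: [0.5, -0.1, -2.0]
grip_width: 0.035
gripper_force: 40.6
```

Run:
```python
from h import *
np.set_printoptions(precision=4,suppress=True)
s=robot.sense();M=R.from_rotvec(s['orientation']).as_matrix();print(s['time_s'],s['eef_pos'],np.degrees(np.arctan2(M[1,1],M[0,1])))
im=optics.read_camera('top');im2=optics.read_camera('scene');
f=lambda x:cv2.resize(x,(400,400),interpolation=cv2.INTER_CUBIC)
cv2.imwrite('pics/scan.png',np.hstack([f(im[150:250,240:340]),f(im2[150:250,220:320])])[:,:,::-1])
for l in('window','scanner','label'):
  for n in('top','scene'): print(l,n,[(np.round(x['uv'],1).tolist(),round(x['score'],2)) for x in nets.place_of(l,n)[:2]])
```

```text
6.4 [0.4316 0.184  0.1871] 25.101178084760527
window top [([180.4, 269.4], 0.63), ([160.2, 242.2], 0.62)]
window scene [([263.6, 194.5], 0.81), ([312.4, 141.4], 0.7)]
scanner top [([190.4, 255.9], 0.92), ([141.9, 243.8], 0.81)]
scanner scene [([271.7, 182.9], 0.81), ([317.9, 154.1], 0.74)]
label top [([305.5, 214.7], 0.9)]
label scene [([258.7, 221.4], 0.86)]
```

View pics/scan.png

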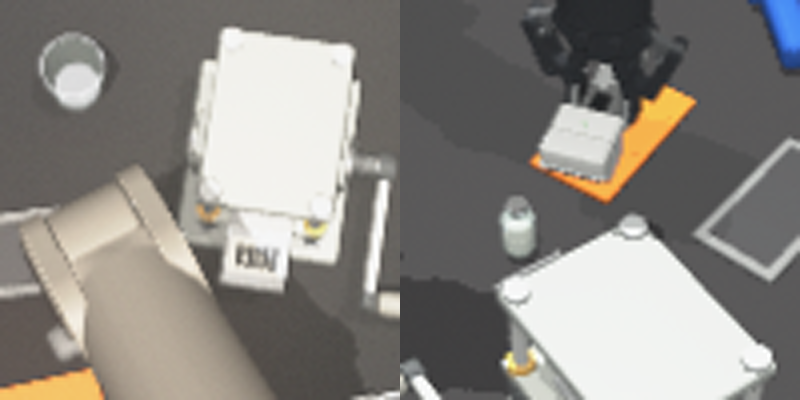

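The scanner is held upright, with its head at scene (265,186) in front of the press. I'll project the model to check the aim, then hold.

Run:
```python
from h import *
np.set_printoptions(precision=4,suppress=True)
s=robot.sense();M=R.from_rotvec(s['orientation']).as_matrix();p=s['eef_pos']
a=np.arctan2(M[1,1],M[0,1])-np.pi/2; X=np.array([np.cos(a),np.sin(a),0]);Y=np.array([-X[1],X[0],0]);Z=np.array([0,0,1.]);o=p-.0232*Z
B=[o+X*x+Y*y+Z*.046 for x in(.029,.085) for y in(-.028,.028)]
print((proj('scene',B)-[220,150])*4+[400,0])
w=o+.0745*X+.0105*Z; L=np.array([.494,.052,.104]);d=(X-Z)/2**.5;v=L-w
print('along',v@d,'side',v@Y,'x',v@np.cross(Y,d))
```

```text
[[560.4883  99.6678]
 [625.305  116.4774]
 [535.6941 147.0314]
 [602.0608 164.7132]]
along 0.10044708039405537 side -0.0004203187215974444 x -0.0019290624777538665
```

Request:
send_rows(moves=[[0,[0,0,0],0],[0,[0,0,0],0],[0,[0,0,0],0],[0,[0,0,0],0],[0,[0,0,0],0]])

```text
time_s: 7.3
eef_pos: [0.4319, 0.1848, 0.1863]
orientation: [-1.687, -2.65, 0.0]
ft_force: [-0.1, -0.0, -0.5]
grip_width: 0.0351
gripper_force: 40.7
```

Request:
send_rows(moves=[[0,[0,0,0],0],[0,[0,0,0],0],[0,[0,0,0],0],[0,[0,0,0],0],[0,[0,0,0],0]])

```text
time_s: 7.8
eef_pos: [0.432, 0.1848, 0.1863]
orientation: [-1.687, -2.65, 0.0]
ft_force: [-0.5, 0.5, -1.4]
grip_width: 0.0353
gripper_force: 40.7
```

Request:
send_rows(moves=[[0,[0,0,0],0],[0,[0,0,0],0],[0,[0,0,0],0],[0,[0,0,0],0],[0,[0,0,0],0]])

```text
time_s: 8.3
eef_pos: [0.432, 0.1848, 0.1863]
orientation: [-1.687, -2.65, 0.0]
ft_force: [-0.4, -0.5, -1.2]
grip_width: 0.0356
gripper_force: 40.7
```

Run:
```python
from h import *
plan([.5188,.331,.165],6.7,10,0)
```

```text
[[0,[0.24,0.35,0.05],0.23],[0,[0.25,0.34,0.05],0.23],[0,[0.26,0.34,0.05],0.23],[0,[0.27,0.33,0.05],0.23],[0,[0.28,0.32,0.05],0.23]]
[[0,[0.29,0.31,0.05],0.23],[0,[0.3,0.3,0.05],0.23],[0,[0.31,0.29,0.05],0.23],[0,[0.32,0.28,0.05],0.23],[0,[0.33,0.27,0.05],0.23]]
```

Request:
send_rows(moves=[[0,[0.24,0.35,0.05],0.23],[0,[0.25,0.34,0.05],0.23],[0,[0.26,0.34,0.05],0.23],[0,[0.27,0.33,0.05],0.23],[0,[0.28,0.32,0.05],0.23]])

```text
time_s: 8.8
eef_pos: [0.476, 0.2584, 0.1762]
orientation: [-1.896, -2.505, 0.0]
ft_force: [-0.9, -0.4, -1.8]
grip_width: 0.035
gripper_force: 40.8
```

Request:
send_rows(moves=[[0,[0.29,0.31,0.05],0.23],[0,[0.3,0.3,0.05],0.23],[0,[0.31,0.29,0.05],0.23],[0,[0.32,0.28,0.05],0.23],[0,[0.33,0.27,0.05],0.23]])

```text
time_s: 9.3
eef_pos: [0.5196, 0.3313, 0.166]
orientation: [-2.09, -2.345, 0.0]
ft_force: [-0.3, 0.5, -1.2]
grip_width: 0.0353
gripper_force: 40.7
```

Request:
send_rows(moves=[[0,[0,0,0.6],0],[0,[0,0,0.8],0],[0,[0,0,0.8],0],[0,[0,0,0.5],0],[0,[0,0,0.2],0]])

```text
time_s: 9.8
eef_pos: [0.5184, 0.3301, 0.0481]
orientation: [-2.089, -2.346, 0.005]
ft_force: [0.2, -0.7, -1.0]
grip_width: 0.0356
gripper_force: 40.6
```

Request:
send_rows(moves=[[0,[0,0,0.2],0],[0,[0,0,0.15],0],[0,[0,0,0.05],0],[0,[0,0,0.02],0],[0,[0,0,0],0]])

```text
time_s: 10.3
eef_pos: [0.5196, 0.3309, 0.034]
orientation: [2.089, 2.346, 0.001]
ft_force: [0.8, 0.5, -1.1]
grip_width: 0.0358
gripper_force: 40.6
```

Request:
send_rows(moves=[[0,[0,0,0.04],0],[0,[0,0,0.03],0],[0,[0,0,0],0]])

```text
time_s: 10.6
eef_pos: [0.5195, 0.3308, 0.0312]
orientation: [-2.089, -2.346, -0.001]
ft_force: [-2.1, -1.4, 6.7]
grip_width: 0.0357
gripper_force: 41.7
```

Request:
send_rows(moves=[[1,[0,0,0],0],[1,[0,0,0],0],[1,[0,0,0],0],[1,[0,0,0],0],[1,[0,0,0],0]])

```text
time_s: 11.1
eef_pos: [0.5194, 0.3306, 0.0307]
orientation: [2.089, 2.346, -0.0]
ft_force: [0.2, 0.7, -0.3]
grip_width: 0.0853
gripper_force: 0.0
```

Request:
send_rows(moves=[[1,[0,0,0],0],[1,[0,0,-0.2],0],[1,[0,0,-0.5],0],[1,[0,0,-0.8],0],[1,[0,0,-0.9],0]])

```text
time_s: 11.6
eef_pos: [0.519, 0.3303, 0.1277]
orientation: [-2.089, -2.346, 0.002]
ft_force: [0.6, 0.0, 0.3]
grip_width: 0.0851
gripper_force: 0.0
```

Request:
send_rows(moves=[[1,[0,0,-0.9],0],[1,[0,0,-0.9],0],[1,[0,0,-0.9],0],[1,[0,0,-0.8],0],[1,[0,0,0],0]])

```text
time_s: 12.1
eef_pos: [0.521, 0.3313, 0.2718]
orientation: [2.089, 2.345, 0.011]
ft_force: [0.4, -0.1, 0.5]
grip_width: 0.0854
gripper_force: 0.0
```

Run:
```python
from h import *
np.set_printoptions(precision=4,suppress=True)
im=optics.read_camera('wrist');cv2.imwrite('pics/w2.png',im[:,:,::-1])
print(robot.sense()['time_s'],robot.sense()['eef_pos'])
```

```text
12.15 [0.5201 0.331  0.2694]
```

View pics/w2.png

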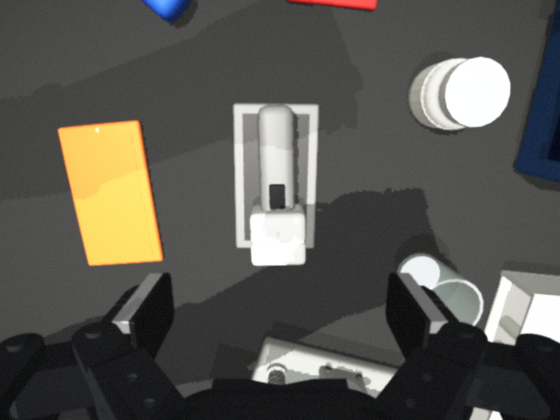

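The scanner is back flat in the middle of its pad at (278,185), with pad corners at (235,104) and (318,247). Next is the lever.

Run:
```python
from h import *
plan([.4445,-.103,.235],-10.2,15,1)
```

```text
[[1,[-0.7,-0.21,0.05],0.14],[1,[-0.71,-0.2,0.05],0.14],[1,[-0.71,-0.18,0.05],0.14],[1,[-0.72,-0.17,0.05],0.14],[1,[-0.72,-0.15,0.05],0.14]]
[[1,[-0.72,-0.14,0.05],0.14],[1,[-0.72,-0.13,0.05],0.14],[1,[-0.73,-0.11,0.05],0.14],[1,[-0.73,-0.1,0.05],0.14],[1,[-0.73,-0.08,0.05],0.14]]
[[1,[-0.73,-0.07,0.05],0.14],[1,[-0.73,-0.05,0.05],0.14],[1,[-0.73,-0.04,0.05],0.14],[1,[-0.73,-0.03,0.05],0.14],[1,[-0.73,-0.01,0.05],0.14]]
```

Request:
send_rows(moves=[[1,[-0.7,-0.21,0.05],0.14],[1,[-0.71,-0.2,0.05],0.14],[1,[-0.71,-0.18,0.05],0.14],[1,[-0.72,-0.17,0.05],0.14],[1,[-0.72,-0.15,0.05],0.14]])

```text
time_s: 12.65
eef_pos: [0.4931, 0.1844, 0.2559]
orientation: [-2.202, -2.24, 0.002]
ft_force: [0.0, -0.1, -0.1]
grip_width: 0.0854
gripper_force: 0.0
```

Request:
send_rows(moves=[[1,[-0.72,-0.14,0.05],0.14],[1,[-0.72,-0.13,0.05],0.14],[1,[-0.73,-0.11,0.05],0.14],[1,[-0.73,-0.1,0.05],0.14],[1,[-0.73,-0.08,0.05],0.14]])

```text
time_s: 13.15
eef_pos: [0.4679, 0.0389, 0.2465]
orientation: [-2.31, -2.129, 0.0]
ft_force: [0.2, -1.0, 0.9]
grip_width: 0.0856
gripper_force: 0.0
```

Request:
send_rows(moves=[[1,[-0.73,-0.07,0.05],0.14],[1,[-0.73,-0.05,0.05],0.14],[1,[-0.73,-0.04,0.05],0.14],[1,[-0.73,-0.03,0.05],0.14],[1,[-0.73,-0.01,0.05],0.14]])

```text
time_s: 13.65
eef_pos: [0.4424, -0.1051, 0.2366]
orientation: [-2.411, -2.014, -0.0]
ft_force: [-0.1, 0.9, 0.4]
grip_width: 0.0855
gripper_force: 0.0
```

Run:
```python
from h import *
np.set_printoptions(precision=4,suppress=True)
s=robot.sense();M=R.from_rotvec(s['orientation']).as_matrix();print(s['time_s'],s['q'],s['eef_pos'],np.degrees(np.arctan2(M[1,1],M[0,1])))
im=optics.read_camera('wrist');cv2.imwrite('pics/w3.png',im[:,:,::-1])
for l in ['handle_mid','lever_rod','label','press']:
    r=nets.place_of(l,'wrist'); print(l,[(np.round(x['uv'],1).tolist(),round(x['score'],2)) for x in r[:3]])
    if r and l=='handle_mid': print(onz('wrist',r[0]['uv'],.066))
print(proj('wrist',[.4445,-.103,.066]))
```

```text
13.65 [-0.6115  0.0666  0.7484  2.1253 -0.0553  0.9681 -0.0119] [ 0.4424 -0.1051  0.2366] -10.257893071186535
handle_mid [([278.1, 193.8], 0.58)]
[ 0.442  -0.1046  0.066 ]
lever_rod []
label []
press []
[[280.0275 196.2375]]
```

View pics/w3.png

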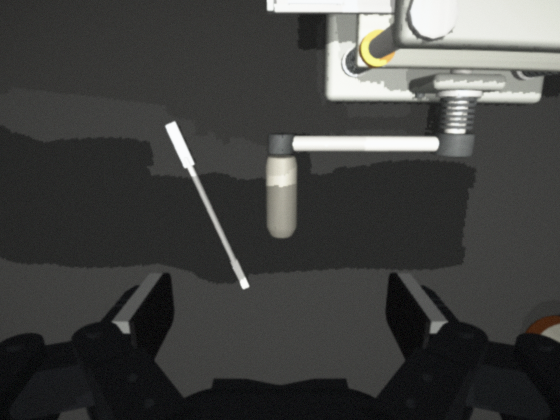

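The handle stands at (266–298, 153–238), with its middle at (282,196), which matches my estimate to about 1 mm. The rod is level in the image, so the tool's yaw is aligned with the press. Now I'll descend and grip.

Request:
send_rows(moves=[[1,[0.06,0.05,0.5],0],[1,[0,0,0.8],0],[1,[0,0,0.8],0],[1,[0,0,0.8],0],[1,[0,0,0.7],0]])

```text
time_s: 14.4
eef_pos: [0.4455, -0.1001, 0.0911]
orientation: [-2.407, -2.018, 0.001]
ft_force: [-0.1, 0.3, 1.3]
grip_width: 0.0855
gripper_force: 0.0
```

Request:
send_rows(moves=[[1,[0,0,0.5],0],[1,[0,0,0.2],0],[1,[0,0,0],0],[1,[0,0,0],0]])

```text
time_s: 14.8
eef_pos: [0.4461, -0.1009, 0.0654]
orientation: [2.409, 2.016, 0.001]
ft_force: [0.4, -0.7, -0.6]
grip_width: 0.0852
gripper_force: 0.0
```

Request:
send_rows(moves=[[0,[0,0,0],0],[0,[0,0,0],0],[0,[0,0,0],0],[0,[0,0,0],0],[0,[0,0,0],0]], newtons=50)

```text
time_s: 15.3
eef_pos: [0.4449, -0.1008, 0.0648]
orientation: [-2.408, -2.015, 0.001]
ft_force: [-7.0, 1.2, 10.9]
grip_width: 0.0245
gripper_force: 48.4
```

Run:
```python
from h import *
np.set_printoptions(precision=4,suppress=True)
s=robot.sense();M=R.from_rotvec(s['orientation']).as_matrix();print(s['time_s'],s['eef_pos'],s['ft_force'],s['grip_width'],np.degrees(np.arctan2(M[1,1],M[0,1])))
a=np.radians(np.linspace(0,90,21));d=np.c_[-3.5*np.diff(np.cos(a)),-3.5*np.diff(np.sin(a))]
print(np.round(d,2).tolist())
```

```text
15.3 [ 0.4449 -0.1008  0.0648] [-6.986   1.2239 10.8826] 0.024484914522918354 -10.161553169791809
[[0.01, -0.27], [0.03, -0.27], [0.05, -0.27], [0.07, -0.26], [0.1, -0.26], [0.12, -0.25], [0.13, -0.24], [0.15, -0.23], [0.17, -0.22], [0.19, -0.2], [0.2, -0.19], [0.22, -0.17], [0.23, -0.15], [0.24, -0.13], [0.25, -0.12], [0.26, -0.1], [0.26, -0.07], [0.27, -0.05], [0.27, -0.03], [0.27, -0.01]]
```

Request:
send_rows(moves=[[0,[0,0.01,-0.27],0],[0,[0,0.03,-0.27],0],[0,[0,0.05,-0.27],0],[0,[0,0.07,-0.26],0],[0,[0,0.1,-0.26],0]])

```text
time_s: 15.8
eef_pos: [0.4552, -0.1027, 0.1188]
orientation: [-2.408, -2.015, 0.001]
ft_force: [-5.3, 2.5, -5.4]
grip_width: 0.0244
gripper_force: 49.8
```

Request:
send_rows(moves=[[0,[0,0.12,-0.25],0],[0,[0,0.13,-0.24],0],[0,[0,0.15,-0.23],0],[0,[0,0.17,-0.22],0],[0,[0,0.19,-0.2],0]])

```text
time_s: 16.3
eef_pos: [0.485, -0.108, 0.1642]
orientation: [-2.408, -2.015, 0.002]
ft_force: [-6.5, 4.1, -9.2]
grip_width: 0.0243
gripper_force: 49.9
```

Request:
send_rows(moves=[[0,[0,0.2,-0.19],0],[0,[0,0.22,-0.17],0],[0,[0,0.23,-0.15],0],[0,[0,0.24,-0.13],0],[0,[0,0.25,-0.12],0]])

```text
time_s: 16.8
eef_pos: [0.5297, -0.1159, 0.1945]
orientation: [-2.408, -2.014, 0.002]
ft_force: [-8.8, 4.3, -5.7]
grip_width: 0.0243
gripper_force: 50.4
```

Request:
send_rows(moves=[[0,[0,0.26,-0.1],0],[0,[0,0.26,-0.07],0],[0,[0,0.25,-0.05],0],[0,[0,0.2,-0.02],0],[0,[0,0,0],0]])

```text
time_s: 17.3
eef_pos: [0.5694, -0.123, 0.2045]
orientation: [-2.409, -2.016, 0.0]
ft_force: [-3.3, 4.3, -0.8]
grip_width: 0.0247
gripper_force: 50.7
```

Run:
```python
from h import *
np.set_printoptions(precision=4,suppress=True)
s=robot.sense();print(s['time_s'],s['eef_pos'],s['ft_force'],s['grip_width'])
u=np.array([np.cos(np.radians(-10.2)),np.sin(np.radians(-10.2))]);S=np.array([.4448,-.103])+.14*u
dx=(s['eef_pos'][:2]-S)@u; dz=s['eef_pos'][2]-.002+.004-.066;print('dx',dx,'dz',dz,'angle',np.pi/2+np.arctan2(dx,dz))
print([ (np.round(x['uv'],1),round(x['score'],2)) for n in('scene','top') if optics.read_camera(n) is not None for x in nets.place_of('handle_mid',n)[:2]])
for n in('scene','top'): print(proj(n,[*S,.206]))
a=optics.read_camera('top')[150:240,275:365]; b=optics.read_camera('scene')[180:280,180:280]
f=lambda x:cv2.resize(x,(400,400),interpolation=cv2.INTER_CUBIC)
cv2.imwrite('pics/lev.png',np.hstack([f(a),f(b)])[:,:,::-1])
```

```text
17.3 [ 0.5694 -0.123   0.2045] [-3.2998  4.2671 -0.8126] 0.02465508773523423
dx -0.013857508769935906 dz 0.1404777067416845 angle 1.4724688356806719
[(array([229.7, 253.2]), 0.77), (array([210.2, 376.2]), 0.29), (array([238.8, 212.7]), 0.39)]
[[230.4257 255.8008]]
[[351.1505 185.9209]]
```

View pics/lev.png

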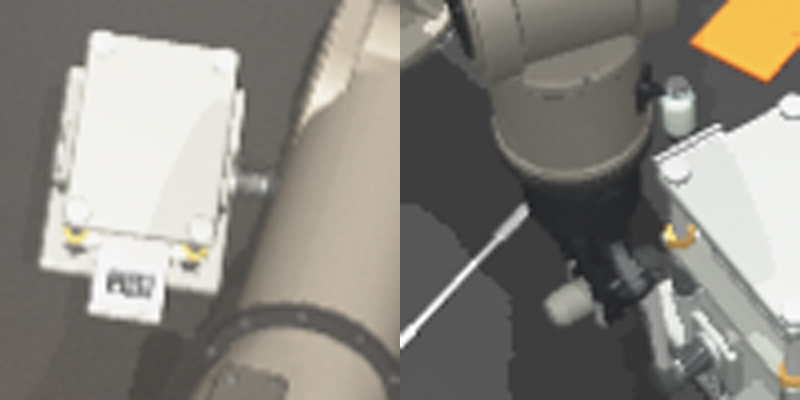

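The lever stands nearly upright, at about 1.47 rad, with the gripper on the handle at scene (229,254). I'll advance about 11 mm more.

Request:
send_rows(moves=[[0,[0,0.15,-0.01],0],[0,[0,0.13,0],0],[0,[0,0,0],0],[0,[0,0,0],0],[0,[0,0,0],0]])

```text
time_s: 18.1
eef_pos: [0.5803, -0.125, 0.2048]
orientation: [2.409, 2.016, 0.002]
ft_force: [-4.5, 3.8, 8.5]
grip_width: 0.0244
gripper_force: 51.7
```

Request:
send_rows(moves=[[0,[0,0,0],0],[0,[0,0,0],0],[0,[0,0,0],0],[0,[0,0,0],0],[0,[0,0,0],0]])

```text
time_s: 18.6
eef_pos: [0.5802, -0.125, 0.2048]
orientation: [2.409, 2.016, 0.001]
ft_force: [-5.0, 4.8, 8.7]
grip_width: 0.0242
gripper_force: 51.7
```

Run:
```python
from h import *
np.set_printoptions(precision=4,suppress=True)
s=robot.sense();print(s['time_s'],s['eef_pos'],s['dq'],s['ft_force'],s['gripper_force'])
u=np.array([np.cos(np.radians(-10.2)),np.sin(np.radians(-10.2))])
d=(s['eef_pos'][:2]-np.array([.4449,-.1008]))@u;print('moved',d,'angle',np.arccos(1-d/.14) ,'dz',s['eef_pos'][2]-.0648)
im=optics.read_camera('wrist')
for n in('scene','top'): optics.read_camera(n)
print([(np.round(x['uv'],1),x['score']) for x in nets.place_of('handle_mid','scene')[:1]])
cv2.imwrite('pics/w4.png',im[:,:,::-1])
```

```text
18.6 [ 0.5802 -0.125   0.2048] [-0.0013  0.0006 -0.0004  0.0001 -0.0017  0.0002 -0.0018] [-4.9672  4.8338  8.7191] 51.70124709606171
moved 0.13748949131887755 angle 1.5528631607321388 dz 0.14002225510309885
[(array([229.5, 254.6]), 0.79)]
```

View pics/w4.png

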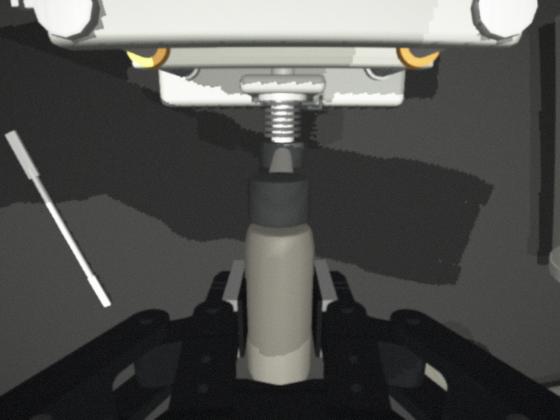

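The wrist picture shows the gripped handle at (280,300), directly above the shaft at (283,120). The lever is straight up, at about 1.55 rad, and nothing is moving. Handing in.

```bash
python3 -c "
from rig import hand_in
print(hand_in())"
```

```text
the job is handed in; nothing more can be done
None
```

I handed the job in at about 19 s, still holding the lever at about 1.55 rad (straight up is 1.571); I held the scanner on the label for about 1.9 s, laid it back in the middle of its pad, and had no direct reading of the stoppers or the scan.

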